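Lock the screen shaker's hold-down bar with its spring clip

TASK

Get the screen shaker ready to run: swing its yellow hold-down bar fully shut so that its fork stands round the brass-headed stud, then take the red-tabbed spring clip from the bench and push it sideways onto the stud's neck, under the head and on top of the bar, until it snaps fully home, and leave it lying there. The stud is spring-mounted: ease the clip on by feel, and stop as soon as it has snapped; never drive the stud back more than 16 mm on its spring. Leave the other things on the bench where they are.

Things in the scene. Friction and masses are not known exactly. Their poses are not given: they have to be found in the camera images.
- shaker: Blue screen shaker, fixed to the bench, base 200 (x) by 300 (y) by 45 high, carrying a flat stack of two round screens 174 across whose top is at 96 mm height. Origin: centre of its underside on the bench. Its +x axis is the direction in which the clip is pushed onto the stud; its +x and +y lie level.
- bar (a joint): Angle (rad) of the yellow hold-down bar about its upright pivot: 0 = shut, at its stop, lying along the shaker's -y from the pivot over the screens; it grows to 0.8 as the free end swings level towards the shaker's -x. Friction about 0.3 N m (2 N at the handle): it stays where it is left. Bar 6 mm thick, its top 105 mm above the bench.
- bar_pivot (a point): Point on the bar's pivot axis (shaker x 0, y +120 mm), level with the bar's top. At the bar's free end, 240 mm from here, is a fork: when shut its slot, 14 mm wide and open to the shaker's +x, surrounds the stud; behind the stud (-x) its flat plate, 36 mm wide, reaches to 47 mm from the stud axis.
- bar_handle (a point): Middle of the black upright round handle on the bar: 16 mm diameter, standing 45 mm above the bar's top, 140 mm from the pivot axis. This point is 25 mm above the bar's top.
- stud_neck (a point): Point on the axis of the upright steel stud with the brass head (shaker x 0, y -120 mm when at rest), at the level of the shut bar's top, 105 mm above the bench. The neck above it is 10 mm in diameter and 8.5 mm high, then comes the head, 16 mm in diameter and 6 mm high.
- stud (a joint): How far (m) the stud is pushed back towards the shaker's +x on its spring: 0 at rest; it gives 1 mm per newton (1000 N/m) and returns when let go. The clip needs about 7 to 13 N to go over the neck with a snap, so the stud first goes back about 7 to 13 mm; at the snap the force falls by a third or more. Beyond 16 mm (16 N) the mount is overstrained.
- clip: Hairpin spring clip lying flat, 61 mm long, about 30 g: two level sprung steel wire legs, 4 mm thick, in a red tab. Origin: pocket centre, where the stud's axis sits when home, at the clip's underside; +x points out of the open mouth, z up. Wire axes are 14.6 mm apart at the pocket, pinch to 10 (free gap 6) at x = +5.3 mm, and flare to 22 at the tips, x = +17.
- clip_tab (a point): Centre of the clip's red tab, the part to hold: a block 22 long (along the clip's x), 12 wide (y) and 24 high from the underside; this point is at clip x = -31 mm, 12 mm above the underside. Its low front nose (6 wide, 4 high) ends at clip x = -6 mm and stops the stud when home.
- tin: Bystander: the plain metal tin, to be left where it is; origin at its underside's centre.
- blue_tray: Bystander: the blue sample tray, to be left where it is; origin at its underside's centre.
- jar: Bystander: the bean jar, to be left where it is; origin at its underside's centre.
- pencil: Bystander: the pencil, to be left where it is; origin at its underside's centre.
- spoon: Bystander: the spoon, to be left where it is; origin at its underside's centre.
- brush: Bystander: the brush, to be left where it is; origin at its underside's centre.
- cup: Bystander: the white cup, to be left where it is; origin at its underside's centre.

How it is judged:
By the outcome, as a careful person would: the job done as asked, in the order asked, and still so for the second after the job is handed in, with the robot touching nothing.
It also fails if it takes over 64 s, if anything falls off the work surface, if the arm or the gripper's body presses on something with over 40 N, if the wrist force passes 120 N, or if a joint passes its speed limit or range.

ROBOT

A 7-joint arm with a two-finger parallel gripper is mounted at the origin on the work surface. World frame = base frame: x ahead of the robot, y to its left, z up, the work surface at z = 0. Lengths are in m, angles in rad, forces in N, time in s.
With the tool pointing down it reaches from about 0.35 to 0.9 m from the base axis. Payload 8.1 kg.
Tool frame: the origin (TCP) lies at the very end of the fingers, on their centre line; the grasp point (between the pads) lies 19 mm behind it; z points along the fingers, y is the line along which they close (so a half turn about z gives the same grasp; the last joint's range is limited). The gripper opens to 92 mm and grips with 3 to 60 N. Pads are 19 mm wide; open, the fingers measure 130 mm over their backs; the gripper's body (75 mm by 190 mm) begins 47 mm behind the grasp point.
Start: joints at [-1.316, 0.434, 0.025, 1.573, -0.012, 1.134, -0.075], TCP at [0.219, 0.585, 0.227] pointing down, gripper open.
Joint ranges: [-2.62, 2.62], [-0.44, 2.09], [-1.27, 1.32], [0.08, 2.57], [-1.32, 4.46], [0.12, 2], [-2.74, 2.74]. Speed limits (rad/s): [2.22, 2.22, 3.01, 3.01, 3.14, 3.14, 3.14].

INTERFACE

Orientations are given as a rotation vector (axis times angle).
In Python, from cell import arm gives the robot as it stands.
- The arm moves only by the tool drive_tool, never from a script. Its argument "targets" is a list of rows, each a list of 7 numbers: the turn, a rotation vector about the world's x, y, z in units of 5 degrees (1.0 is 5 degrees), then the shift along the world's x, y, z in units of 40 mm (1.0 is 40 mm), then the opening, from 0 (shut) to 1 (fully open). In form: [[wx, wy, wz, dx, dy, dz, fingers], ...]. A call has 1 to 5 rows; each row is the pose to reach, as a shift and turn from the pose commanded when the call began; what a row does not reach only later rows make up. A row lasts 1/10 s, in which the tool goes at most 50 mm and 8.59 degrees, less where a joint would pass 70% of its speed; a pose out of reach is approached as far as the arm can. A call with a gripper value outside its range is refused whole. The fingers move at their own pace and stop on an object; "force" is the grip in N (left out, the last holds). Time passes only in rows, so rows that repeat a pose let the fingers close. It gives the time, the measured TCP pose, the force, the opening and the grip force at its end, in the units of the state.
- arm.observe(): the state, without advancing time (a new reading comes with each control period).
- arm.get_image(name): name is "scene" or "top" or "wrist"; returns a dict with "pixels" (480x640x3 uint8, red, green, blue), "intrinsics" (3x3 intrinsics, pixels), "rvec" (rotation vector, rad) and "tvec" (3), from world to camera coordinates, as OpenCV has them; the wrist camera has in their place "mount" (4x4, takes a point from camera to tool coordinates, whose origin is the TCP and whose axes are the flange's). Camera axes: x right, y down, z forward; pixel columns grow to the right and rows downward; lengths in m; the calibration is good to about 2 mm. A picture is of the moment at which its call begins: read the wrist's pose just before it. There is no depth.
- arm.sign_off(): hands the job in; it is judged then, once.
The state is a dict: "clock": time; "joints": joint angles; "dq": joint speeds; "joint_efforts": joint torques, N m; "position": TCP position; "ee_rot": TCP orientation; "force": force on the tool from outside, world axes, zero at the start; "ft_torque": the same for the moment, N m; "width": opening from 0.0 (shut) to 1.0 (fully open); "gripper_force": force on a finger pad.
Only numpy, scipy, OpenCV 4.12 (cv2) and the standard library are available. Lean on these libraries where they do the work, as an engineer would, in place of code of your own. Each camera call takes 0.05 s, during which the arm holds its last target. There are 200 camera calls.

## Working session

There is one attempt and no reset: what is moved stays moved. The work goes in short steps, Python scripts to look and compute and a tool call to move; the robot and the scene stay as the last step left them, time stands still between calls to the robot, and variables do not carry over. Pictures are saved under pics/ and viewed, at most 10 in all, crops included, and the job is handed in when it is done.

Besides the shell and the picture viewer there is one more tool, called after "Request:" in YAML: its name, and indented under it one key for each argument. drive_tool: Moves the arm, as the interface text tells. Its arguments: {"type":"object","properties":{"targets":{"type":"array"},"force":{"type":"number"}},"required":["targets"]}

```bash
mkdir -p pics; cat > h.py <<'E'
import numpy as np, cv2
from cell import arm
def grab(n,tag):
    s=arm.observe(); im=arm.get_image(n); cv2.imwrite(f'pics/{tag}.png',im['pixels'][:,:,::-1]); 
    if 'mount' in im:
        T=np.eye(4);T[:3,:3]=cv2.Rodrigues(np.array(s['ee_rot'],float))[0];T[:3,3]=s['position']
        W=T@np.array(im['mount']); R=W[:3,:3].T; t=-R@W[:3,3]
    else:
        R=cv2.Rodrigues(np.array(im['rvec'],float))[0]; t=np.array(im['tvec'],float).ravel()
    np.savez(f'pics/{tag}.npz',K=im['intrinsics'],R=R,t=t); return im
def cam(tag):
    d=np.load(f'pics/{tag}.npz'); return d['K'],d['R'],d['t']
def ray(tag,uv,z):
    K,R,t=cam(tag); c=-R.T@t; d=R.T@np.linalg.solve(K,[uv[0],uv[1],1]); return c+d*(z-c[2])/d[2]
def proj(tag,p):
    K,R,t=cam(tag); q=K@(R@np.asarray(p,float)+t); return q[:2]/q[2]
E
python3 - <<'E'
from h import *
for n in('scene','top'):grab(n,n+'1'); print(n,-cam(n+'1')[1].T@cam(n+'1')[2])
print(arm.observe())
E
```

```text
scene [ 1.41083366 -0.93546788  1.33748605]
top [0.38147791 0.00969939 1.20618055]
{'clock': 0.1, 'joints': array([-1.31558946,  0.43512147,  0.02498814,  1.57401781, -0.01161549,
        1.13401331, -0.07511829]), 'dq': array([-0.00102924, -0.00117068,  0.00096238, -0.0009976 ,  0.00151249,
        0.00042261, -0.00027451]), 'joint_efforts': array([ 2.72598045e-03, -6.69133615e+01,  9.87366848e-01, -3.15150297e+01,
       -6.06605178e-02,  3.74155061e-02,  2.80174748e-05]), 'position': array([0.21877704, 0.58495656, 0.22603887]), 'ee_rot': array([-5.59190897e-01, -3.09128971e+00,  2.21229907e-03]), 'force': array([-0.10103801,  0.22441172,  0.21000105]), 'ft_torque': array([-0.05445219,  0.02189282, -0.02159788]), 'gripper_force': 0.0, 'width': 1.0033414904823008}
```

View pics/scene1.png

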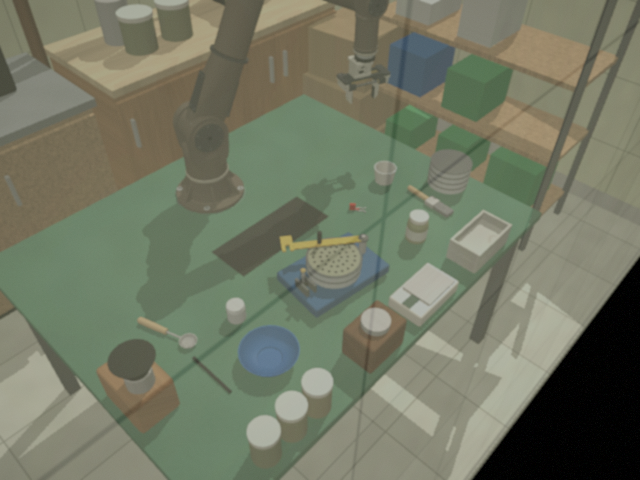

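View pics/top1.png

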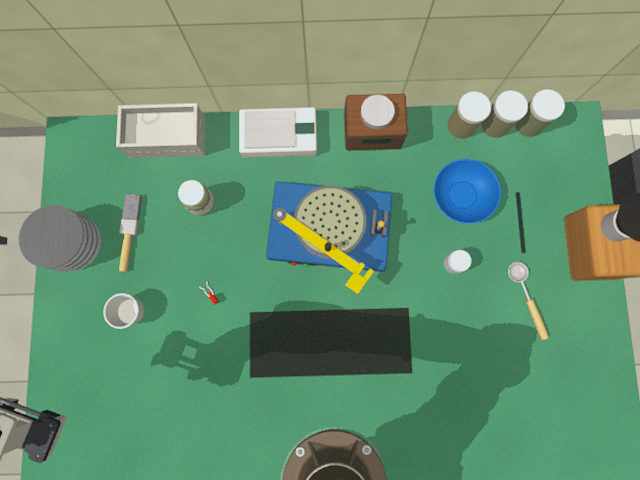

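Top view: shaker centred near (330,225), pivot (279,214), stud (380,224), handle (328,246), and bar fork at (360,280). The clip's tab is at (213,299) with its mouth pointing up-left. Measuring next.

```bash
python3 - <<'E'
from h import *
im=cv2.imread('pics/top1.png')
a=cv2.resize(im[170:300,260:400],None,fx=4,fy=4,interpolation=cv2.INTER_CUBIC)
b=cv2.resize(im[270:320,185:235],None,fx=4.8*2.166/2,fy=5.2,interpolation=cv2.INTER_CUBIC)
o=np.zeros((520,560+b.shape[1],3),np.uint8);o[:,:560]=a;o[:b.shape[0],560:]=b
cv2.imwrite('pics/crop1.png',o[:, :800])
h=cv2.cvtColor(im,cv2.COLOR_BGR2HSV)
def comps(m,z,name):
    n,l,s,c=cv2.connectedComponentsWithStats(m)
    for i in range(1,n):
        if s[i,4]>8: print(name,s[i],c[i].round(1),ray('top1',c[i],z).round(4))
red=cv2.inRange(h,(0,150,100),(8,255,255))|cv2.inRange(h,(172,150,100),(180,255,255))
comps(red,.02,'red')
comps(cv2.inRange(h,(20,150,120),(35,255,255)),.105,'yellow')
bl=cv2.inRange(h,(100,120,60),(120,255,255)); bl[:,400:]=0
cs=max(cv2.findContours(bl,0,2)[0],key=cv2.contourArea); r=cv2.minAreaRect(cv2.convexHull(cs)); print(r)
for p in cv2.boxPoints(r): print(p,ray('top1',p,.045).round(4))
print('pivot',ray('top1',(279,214),.115),'stud',ray('top1',(380,224),.1195))
E
```

```text
red [291 262   5   3  13] [292.8 263.2] [0.5265 0.0862 0.02  ]
red [208 292  10  12  59] [212.3 297.8] [0.4453 0.2879 0.02  ]
yellow [ 281  214   92   80 1276] [330.8 253.2] [ 0.5371 -0.0087  0.105 ]
yellow [377 221   7   6  29] [380.6 223.7] [ 0.6042 -0.1286  0.105 ]
((307.80078125, 223.6209716796875), (76.83551788330078, 78.23091125488281), 5.964487075805664)
[265.52643 258.5326 ] [0.5368 0.1516 0.045 ]
[273.65558 180.7252 ] [0.7352 0.1295 0.045 ]
[350.07513 188.70935] [ 0.7087 -0.0635  0.045 ]
[341.94598 266.51672] [ 0.5118 -0.0362  0.045 ]
pivot [0.63230046 0.11053663 0.115     ] stud [ 0.60061085 -0.12541916  0.1195    ]
```

View pics/crop1.png

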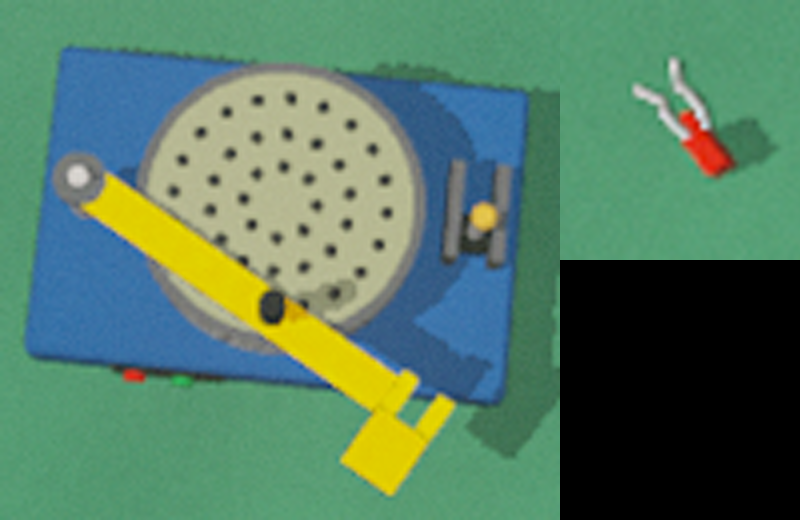

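The crop shows the pivot cap at crop (78,176), i.e. (279.5,214); the brass head at (485,216), i.e. (381,224); and the handle at (272,306), i.e. (328,246.5). The clip's tab tail is at crop (718,165), with leg tips at (640,90) and (675,63).

```bash
python3 - <<'E'
from h import *
o=-.4
f=lambda x,y,z:ray('top1',(260+x/4+o,170+y/4+o),z)
g=lambda x,y,z:ray('top1',(185+(x-560)/5.2+o,270+y/5.2+o),z)
P=f(78,176,.112);S=f(485,216,.1195);H=f(272,304,.1285);F=f(389,494,.105)
hd=lambda v:np.degrees(np.arctan2(v[1],v[0]))
print(P,S,H,'len',np.linalg.norm((S-P)[:2]),'yaw',hd(S-P)+90,'bar',hd(H-P),np.linalg.norm((H-P)[:2]))
t=g(718,165,.012);m=(g(638,90,.002)+g(673,62,.002))/2;print('clip',t,m,hd(m-t),np.linalg.norm((m-t)[:2]))
c=ray('top1',(212.3,297.8),.02);print('tab',c)
s=arm.observe(); R=cv2.Rodrigues(s['ee_rot'])[0]; print(R.round(3)); print((H-s['position'])/.04)
E
```

```text
[0.63395086 0.11056569 0.112     ] [ 0.60150624 -0.12744677  0.1195    ] [ 0.55161037 -0.00155629  0.1285    ] len 0.2402136241837647 yaw -7.762418833545709 bar -126.29293167812631 0.13910893077476888
clip [0.43683549 0.28300692 0.012     ] [0.48131002 0.3162651  0.002     ] 36.78924554298129 0.05553458894304545
tab [0.44537765 0.28795137 0.02      ]
[[-0.937  0.35  -0.   ]
 [ 0.35   0.937 -0.001]
 [-0.    -0.001 -1.   ]]
[  8.32083313 -14.66282136  -2.43847183]
```

Request:
drive_tool:
  targets:
    - [0,0,-4.6,2.1,-3.7,0,0.5]
    - [0,0,-4.6,2.1,-3.7,0,0.5]
    - [0,0,-4.6,2.1,-3.7,0,0.5]
    - [0,0,-4.6,2.1,-3.7,0,0.5]
    - [0,0,-4.6,2.1,-3.7,0,0.5]
  force: 10

```text
clock: 0.6
position: [0.3053, 0.4339, 0.2268]
ee_rot: [1.172, 2.914, -0.002]
force: [0.0, 0.7, 0.7]
width: 0.616
gripper_force: 0.0
```

Request:
drive_tool:
  targets:
    - [0,0,-4.6,2.1,-3.7,0,0.5]
    - [0,0,-4.6,2.1,-3.7,0,0.5]
    - [0,0,-4.6,2.1,-3.7,0,0.5]
    - [0,0,-4.6,2.1,-3.7,0,0.5]
    - [0,0,-4.6,2.1,-3.7,0,0.5]

```text
clock: 1.1
position: [0.3883, 0.2871, 0.2268]
ee_rot: [1.728, 2.623, -0.0]
force: [-0.1, 0.4, -0.3]
width: 0.497
gripper_force: 0.0
```

Request:
drive_tool:
  targets:
    - [0,0,-4.6,2.1,-3.7,0,0.5]
    - [0,0,-4.6,2.1,-3.7,0,0.5]
    - [0,0,-4.6,2.1,-3.7,0,0.5]
    - [0,0,-4.6,2.1,-3.7,0,0.5]
    - [0,0,-4.6,2.1,-3.7,0,0.5]

```text
clock: 1.6
position: [0.4722, 0.1399, 0.2267]
ee_rot: [2.214, 2.227, -0.0]
force: [-0.3, 1.0, 0.4]
width: 0.499
gripper_force: 0.0
```

Request:
drive_tool:
  targets:
    - [0,0,-4.4,1.99,-3.54,0,0.5]
    - [0,0,-4.4,1.99,-3.54,0,0.5]
    - [0,0,-4.4,1.99,-3.54,0,0.5]
    - [0,0,-4.4,1.99,-3.54,0,0.5]
    - [0,0,-4.4,1.99,-3.54,0,0.5]

```text
clock: 2.1
position: [0.5512, 0.0, 0.2263]
ee_rot: [2.597, 1.768, -0.001]
force: [-0.3, 0.6, -1.1]
width: 0.504
gripper_force: 0.0
```

Request:
drive_tool:
  targets:
    - [0,0,0,0,0,-1,0.5]
    - [0,0,0,0,0,-1.9,0.5]
    - [0,0,0,0,0,-2.4,0.5]
    - [0,0,0,0,0,-2.85,0.5]
    - [0,0,0,0,0,-2.85,0.5]

```text
clock: 2.6
position: [0.5483, 0.0036, 0.1103]
ee_rot: [-2.589, -1.772, 0.006]
force: [-0.2, 0.9, 0.5]
width: 0.499
gripper_force: 0.0
```

Request:
drive_tool:
  targets:
    - [0,0,0,0,0,0,0.1]
    - [0,0,0,0,0,0,0.1]
    - [0,0,0,0,0,0,0.1]
    - [0,0,0,0,0,0,0.1]
    - [0,0,0,0,0,0,0.1]

```text
clock: 3.1
position: [0.5508, -0.0, 0.1134]
ee_rot: [2.597, 1.768, 0.002]
force: [-1.2, -0.1, 4.0]
width: 0.17
gripper_force: 10.0
```

Request:
drive_tool:
  targets:
    - [0,0,0,0.375,-0.24,0,0.1]
    - [0,0,0,0.76,-0.425,0,0.1]
    - [0,0,0,1.17,-0.56,0,0.1]
    - [0,0,0,1.4,-0.62,0,0.1]
    - [0,0,0,1.4,-0.62,0,0.1]

```text
clock: 3.6
position: [0.6077, -0.0262, 0.1129]
ee_rot: [2.596, 1.766, 0.001]
force: [0.8, -4.9, 2.0]
width: 0.171
gripper_force: 10.0
```

Request:
drive_tool:
  targets:
    - [0,0,0,0.1,-0.01,0,0.1]
    - [0,0,0,0.15,-0.02,0,0.1]
    - [0,0,0,0.2,-0.03,0,0.1]
    - [0,0,0,0.2,-0.03,0,0.1]
    - [0,0,0,0.2,-0.03,0,0.1]

```text
clock: 4.1
position: [0.6138, -0.027, 0.1129]
ee_rot: [2.597, 1.767, -0.001]
force: [-2.0, -5.6, 2.7]
width: 0.17
gripper_force: 10.0
```

Request:
drive_tool:
  targets:
    - [0,0,0,0.03,0,0,0.1]
    - [0,0,0,0.06,0,0,0.1]
    - [0,0,0,0.06,0,0,0.1]

```text
clock: 4.4
position: [0.616, -0.0272, 0.1129]
ee_rot: [2.597, 1.767, -0.002]
force: [-1.8, -5.6, 3.3]
width: 0.172
gripper_force: 10.0
```

No stop felt yet (x force still about 2 N, just friction); ease further.

Request:
drive_tool:
  targets:
    - [0,0,0,0.03,0.01,0,0.1]
    - [0,0,0,0.05,0.01,0,0.1]
    - [0,0,0,0.05,0.01,0,0.1]

```text
clock: 4.7
position: [0.6164, -0.0272, 0.1128]
ee_rot: [-2.597, -1.766, 0.005]
force: [-9.2, -5.6, 7.9]
width: 0.174
gripper_force: 10.0
```

Request:
drive_tool:
  targets:
    - [0,0,0,0.03,0.01,0,0.1]
    - [0,0,0,0.05,0.01,0,0.1]
    - [0,0,0,0.05,0.01,0,0.1]

```text
clock: 5.0
position: [0.6167, -0.0265, 0.1124]
ee_rot: [-2.595, -1.764, 0.009]
force: [-13.2, -4.8, 10.1]
width: 0.169
gripper_force: 10.0
```

Request:
drive_tool:
  targets:
    - [0,0,0,0,0,0,0.6]
    - [0,0,0,0,0,0,0.6]
    - [0,0,0,0,0,0,0.6]
    - [0,0,0,0,0,1.2,0.6]
    - [0,0,0,0,0,2.3,0.6]

```text
clock: 5.5
position: [0.6204, -0.0249, 0.2052]
ee_rot: [-2.596, -1.768, 0.003]
force: [1.4, -0.4, 0.4]
width: 0.559
gripper_force: 0.0
```

Request:
drive_tool:
  targets:
    - [0,0,-3.1,-2.1,3.9,0.2,0.6]
    - [0,0,-3.1,-2.1,3.9,0.2,0.6]
    - [0,0,-3.1,-2.1,3.9,0.2,0.6]
    - [0,0,-3.1,-2.1,3.9,0.2,0.6]
    - [0,0,-3.1,-2.1,3.9,0.2,0.6]

```text
clock: 6.0
position: [0.535, 0.1363, 0.2127]
ee_rot: [-2.804, -1.412, -0.0]
force: [-0.1, -0.0, -0.6]
width: 0.601
gripper_force: 0.0
```

Request:
drive_tool:
  targets:
    - [0,0,-3.1,-2.1,3.9,0,0.6]
    - [0,0,-3.1,-2.1,3.9,0,0.6]
    - [0,0,-3.1,-2.1,3.9,0,0.6]
    - [0,0,-3.1,-2.1,3.9,0,0.6]
    - [0,0,-3.1,-2.1,3.9,0,0.6]

```text
clock: 6.5
position: [0.4507, 0.2913, 0.2124]
ee_rot: [-2.97, -1.02, 0.001]
force: [-0.1, 0.3, -0.9]
width: 0.6
gripper_force: 0.0
```

```bash
python3 - <<'E'
from h import *
grab('wrist','w1');grab('top','top2'); s=arm.observe();print(s['position'],s['ee_rot'],s['joints'].round(2))
a=cv2.imread('pics/w1.png');b=cv2.imread('pics/top2.png')
b=cv2.resize(b[170:300,260:400],None,fx=2.2,fy=2.2,interpolation=cv2.INTER_CUBIC)
o=np.zeros((480,800,3),np.uint8);o[:360,:480]=cv2.resize(a,(480,360));o[:b.shape[0],480:480+b.shape[1]]=b
cv2.imwrite('pics/c2.png',o)
E
```

```text
[0.45328904 0.28655072 0.2128029 ] [2.97390889e+00 1.01112273e+00 9.03151848e-04] [-1.18  0.34  0.68  1.85 -0.25  1.04 -1.31]
```

View pics/c2.png

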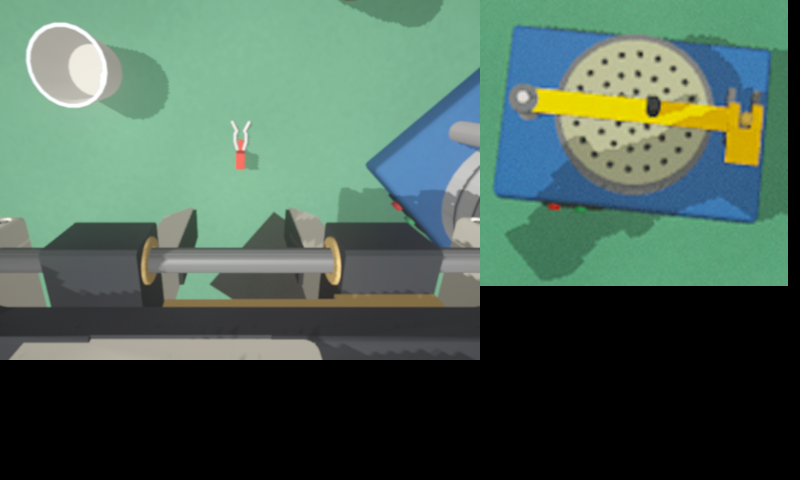

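The bar is shut, with its fork round the brass stud at (747,118). In the wrist view the clip's tab is at (240,158) of the half-size image, nearly aligned with the fingers. Measuring it there.

```bash
python3 - <<'E'
from h import *
im=cv2.imread('pics/w1.png');h=cv2.cvtColor(im,cv2.COLOR_BGR2HSV)
red=cv2.inRange(h,(0,130,70),(9,255,255))|cv2.inRange(h,(170,130,70),(180,255,255));red[300:]=0;red[:,400:]=0
ys,xs=np.nonzero(red);print(xs.min(),xs.max(),ys.min(),ys.max())
for y in range(ys.min(),ys.max()+1,2):
    r=xs[ys==y]; print(y,r.min(),r.max(),end=' | ')
wh=cv2.inRange(h,(0,0,130),(180,60,255));wh[:,:290]=0;wh[:,350:]=0;wh[:150]=0;wh[230:]=0
print()
ys,xs=np.nonzero(wh)
for y in sorted(set(ys))[::3]:print(y,xs[ys==y])
cv2.imwrite('pics/c3.png',cv2.resize(im[150:240,280:370],None,fx=6,fy=6,interpolation=cv2.INTER_CUBIC))
print(-cam('w1')[1].T@cam('w1')[2])
E
```

```text
315 325 187 225
187 319 322 | 189 318 323 | 191 318 322 | 193 319 322 | 195 319 321 | 197 319 321 | 199 319 321 | 201 318 322 | 203 316 324 | 205 315 325 | 207 315 325 | 209 315 325 | 211 315 325 | 213 315 325 | 215 315 325 | 217 315 325 | 219 315 325 | 221 315 325 | 223 315 325 | 225 320 323 | 
160 [308 309 310 311 331 332 333]
163 [307 308 309 310 311 312 313 328 329 330 331 332 333 334]
166 [308 309 310 311 312 313 314 327 328 329 330 331 332 333]
169 [309 310 311 312 313 314 315 316 325 326 327 328 329 330 331 332]
172 [311 312 313 314 315 316 317 323 324 325 326 327 328 329 330]
175 [312 313 314 315 316 317 318 323 324 325 326 327 328 329]
178 [310 311 312 313 314 315 316 317 324 325 326 327 328 329 330]
181 [310 311 312 313 314 315 316 325 326 327 328 329 330 331]
184 [310 311 312 313 314 315 316 325 326 327 328 329 330 331]
187 [310 311 312 313 314 315 316 325 326 327 328 329 330 331]
190 [310 311 312 313 314 315 316 324 325 326 327 328 329 330]
193 [311 312 313 314 315 316 324 325 326 327 328 329]
196 [312 313 314 315 316 317 324 325 326 327 328]
199 [313 314 315 316 317 323 324 325 326 327]
202 [313 314 327]
205 [313 327 328]
208 [313 328]
211 [313 328]
214 [313 327]
217 [313 327]
220 [313 327]
223 [313 327]
226 [314 315 325 326]
[0.51391865 0.3401914  0.37019663]
```

View pics/c3.png

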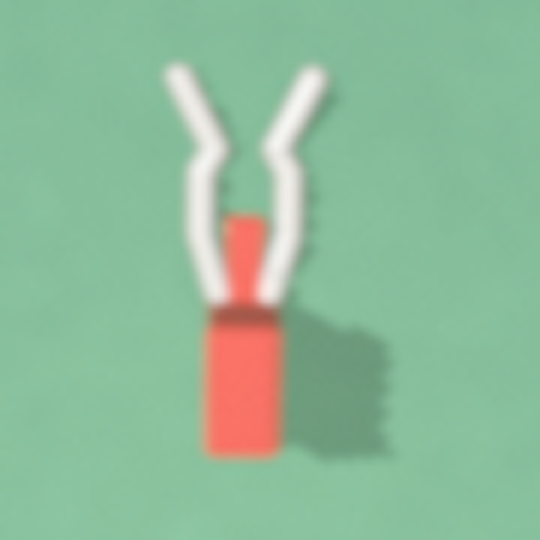

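The wrist crop shows the tab's top face at rows 204–226 centred on column 320.1, and the leg tips at (309,162) and (332,162). The mouth points straight up the image.

```bash
python3 - <<'E'
from h import *
g=lambda x,y,z:ray('w1',(280+x/6-.4,150+y/6-.4),z)
a=g(244,326,.024);b=g(243,458,.024);m=(g(177,72,.002)+g(316,72,.002))/2;n=(g(213,297,.002)+g(269,297,.002))/2
hd=lambda v:np.degrees(np.arctan2(v[1],v[0]))
c=(a+b)/2;print('tab',a,b,np.linalg.norm(a-b),c,'tips',m,'yaw',hd(m-c),hd(m-n),np.linalg.norm((m-c)[:2]))
s=arm.observe();R=cv2.Rodrigues(s['ee_rot'])[0];print(hd(R[:,1]),hd(R[:,0]),s['position'],R[:,2],(c-s['position'])/.04)
E
```

```text
tab [0.45302619 0.29367252 0.024     ] [0.43563895 0.28031555 0.024     ] 0.021925438699338096 [0.44433257 0.28699404 0.024     ] tips [0.4829853  0.31658473 0.002     ] yaw 37.435950206928524 36.55687351388389 0.048678980361695164
-52.4441579404323 37.55585647126201 [0.45328904 0.28655072 0.2128029 ] [ 7.03295232e-04 -2.82094840e-04 -9.99999713e-01] [-0.22391176  0.01108283 -4.72007262]
```

Request:
drive_tool:
  targets:
    - [0,0,0,-0.22,0.01,0,0.6]
    - [0,0,0,-0.22,0.01,-1.2,0.6]
    - [0,0,0,-0.22,0.01,-2.4,0.6]
    - [0,0,0,-0.22,0.01,-3.6,0.5]
    - [0,0,0,-0.22,0.01,-4.2,0.5]

```text
clock: 7.1
position: [0.4429, 0.2842, 0.0417]
ee_rot: [2.974, 1.005, -0.006]
force: [-1.1, -0.3, 0.8]
width: 0.512
gripper_force: 0.0
```

Request:
drive_tool:
  targets:
    - [0,0,0,0,0,-0.5,0.4]
    - [0,0,0,0,0,-0.8,0.4]
    - [0,0,0,0,0,-0.9,0.4]
    - [0,0,0,0,0,-0.95,0.4]
    - [0,0,0,0,0,-0.95,0.4]

```text
clock: 7.6
position: [0.4447, 0.2871, 0.0074]
ee_rot: [-2.975, -1.009, -0.002]
force: [0.7, -0.8, 0.8]
width: 0.402
gripper_force: 0.0
```

Request:
drive_tool:
  targets:
    - [0,0,0,0,0,-0.07,0.4]
    - [0,0,0,0,0,-0.07,0.05]
    - [0,0,0,0,0,-0.07,0.05]
    - [0,0,0,0,0,-0.07,0.05]
    - [0,0,0,0,0,-0.07,0.05]
  force: 50

```text
clock: 8.1
position: [0.4442, 0.2871, 0.0041]
ee_rot: [-2.975, -1.01, -0.0]
force: [-0.0, -0.9, 1.8]
width: 0.127
gripper_force: 50.0
```

Request:
drive_tool:
  targets:
    - [0,0,0,0,0,0,0.05]
    - [0,0,0,0,0,0,0.05]
    - [0,0,0,0,0,0,0.05]

```text
clock: 8.4
position: [0.4441, 0.2871, 0.0041]
ee_rot: [-2.975, -1.01, -0.0]
force: [-2.2, -0.1, 2.4]
width: 0.125
gripper_force: 50.0
```

Request:
drive_tool:
  targets:
    - [0,0,0,0,0,0.5,0.05]
    - [0,0,0,0,0,1.5,0.05]
    - [0,0,0,0,0,2.5,0.05]
    - [0,0,0,0,0,3.5,0.05]
    - [0,0,0,0,0,4.3,0.05]

```text
clock: 8.9
position: [0.4444, 0.2869, 0.178]
ee_rot: [-2.975, -1.009, -0.002]
force: [0.5, 0.1, -0.6]
width: 0.125
gripper_force: 50.0
```

Request:
drive_tool:
  targets:
    - [0,0,-0.8,0.2,-0.9,0,0.05]
    - [0,0,-1.8,0.46,-2,0,0.05]
    - [0,0,-2.7,0.7,-3,0,0.05]
    - [0,0,-3.6,0.93,-4,0,0.05]
    - [0,0,-4.5,1.16,-5.07,0,0.05]

```text
clock: 9.4
position: [0.4905, 0.083, 0.1759]
ee_rot: [-3.115, -0.406, -0.0]
force: [1.5, 0.0, 0.2]
width: 0.128
gripper_force: 50.0
```

Request:
drive_tool:
  targets:
    - [0,0,-0.9,0.23,-1,0,0.05]
    - [0,0,-1.8,0.46,-2,0,0.05]
    - [0,0,-2.7,0.7,-3,0,0.05]
    - [0,0,-3.6,0.93,-4,0,0.05]
    - [0,0,-4.5,1.16,-5.07,0,0.05]

```text
clock: 9.9
position: [0.537, -0.1197, 0.1757]
ee_rot: [-3.134, 0.209, 0.0]
force: [0.9, 0.1, -0.9]
width: 0.128
gripper_force: 50.0
```

Request:
drive_tool:
  targets:
    - [0,0,0,0,0,-0.4,0.05]
    - [0,0,0,0,0,-0.4,0.05]
    - [0,0,0,0,0,-0.4,0.05]

```text
clock: 10.2
position: [0.5364, -0.1178, 0.1596]
ee_rot: [-3.134, 0.204, 0.003]
force: [0.2, -1.0, -1.1]
width: 0.126
gripper_force: 50.0
```

```bash
python3 - <<'E'
from h import *
grab('wrist','w2');s=arm.observe();print(s)
E
```

```text
{'clock': 10.25, 'joints': array([-0.50175384,  0.49061158,  0.88582814,  1.89054783, -0.45625185,
        0.97699782, -1.10984961]), 'dq': array([-1.22879774e-02, -8.06562862e-03,  3.34054846e-03, -7.27399387e-03,
        6.84006416e-05, -3.78763530e-03,  1.53425437e-03]), 'joint_efforts': array([ 9.51308124e-01, -5.13557124e+01,  1.27413413e+01, -2.57010001e+01,
       -1.99922553e-02, -7.32417894e-02,  1.13473349e-02]), 'position': array([ 0.53682285, -0.11748227,  0.15997776]), 'ee_rot': array([-3.13453146e+00,  2.02979446e-01,  1.11230047e-03]), 'force': array([ 0.50203659,  1.44075043, -0.2681825 ]), 'ft_torque': array([-0.00403541,  0.1485991 , -0.03504435]), 'gripper_force': 49.98585104942322, 'width': 0.12768951260271594}
```

View pics/w2.png

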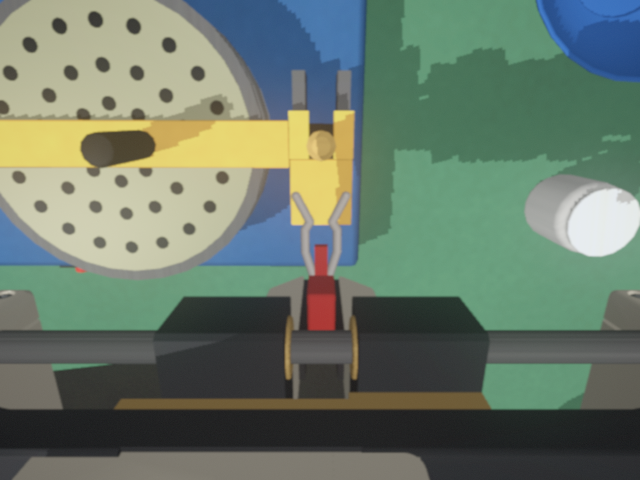

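The wrist view shows the clip held straight: leg tips at (298,198) and (346,198). The brass head is dead ahead at (320.5,145).

```bash
python3 - <<'E'
from h import *
im=cv2.imread('pics/w2.png');h=cv2.cvtColor(im,cv2.COLOR_BGR2HSV)
print(im[145,320],im[180,320],h[145,320],h[180,320])
c=cv2.HoughCircles(cv2.cvtColor(im[110:180,285:355],cv2.COLOR_BGR2GRAY),cv2.HOUGH_GRADIENT,1,20,param1=80,param2=12,minRadius=9,maxRadius=20);print(c)
hd=lambda v:np.degrees(np.arctan2(v[1],v[0]))
S=ray('w2',(320.5,145),.1195);a=arm.observe();p=a['position'];R=cv2.Rodrigues(a['ee_rot'])[0]
d=R[:2,0]*np.sign(R[0,0]);print('S',S,'toolx',hd(d))
e=np.array([np.cos(np.radians(-7.8)),np.sin(np.radians(-7.8))]);n=np.array([-e[1],e[0]])
v=(S-p)[:2];print('along',v@e,'lat',v@n)
m=(ray('w2',(297,197),.158)+ray('w2',(347,197),.158))/2;w=(m-p)[:2];print('tips along',w@e,'lat',w@n)
q=(ray('w2',(291,224),.105)+ray('w2',(351,224),.105))/2;print('plate edge mid',q,(q-S)[:2]@e,(q-S)[:2]@n)
l=ray('w2',(0,143.5),.105)-ray('w2',(285,143.5),.105);print('bar heading',hd(-l))
E
```

```text
[100 163 191] [113 212 232] [ 21 121 191] [ 25 131 232]
[[[35.5 34.5 14.5]]]
S [ 0.60361482 -0.12678301  0.1195    ] toolx -7.410125358966763
along 0.06743625923357063 lat -0.00014997898213593187
tips along 0.047660915439630074 lat -0.0009408751200357616
plate edge mid [ 0.55706547 -0.12102952  0.105     ] -0.04689950481695131 -0.000617208682470261
bar heading -97.39807693436094
```

Request:
drive_tool:
  targets:
    - [0,0,0,0,0,-0.6,0.05]
    - [0,0,0,0,0,-1.1,0.05]
    - [0,0,0,0,0,-1.2,0.05]
    - [0,0,0,0,0,-1.23,0.05]
    - [0,0,0,0,0,-1.23,0.05]

```text
clock: 10.75
position: [0.5375, -0.1183, 0.1116]
ee_rot: [-3.135, 0.204, -0.002]
force: [0.8, 0.3, -0.0]
width: 0.128
gripper_force: 50.0
```

Request:
drive_tool:
  targets:
    - [0,0,0,0.1,-0.014,0,0.05]
    - [0,0,0,0.2,-0.027,0,0.05]
    - [0,0,0,0.3,-0.041,0,0.05]
    - [0,0,0,0.3,-0.041,0,0.05]
    - [0,0,0,0.3,-0.041,0,0.05]

```text
clock: 11.25
position: [0.549, -0.1203, 0.1107]
ee_rot: [3.135, -0.206, -0.0]
force: [0.3, 0.7, -0.6]
width: 0.132
gripper_force: 50.0
```

Request:
drive_tool:
  targets:
    - [0,0,0,0.1,0,0,0.05]
    - [0,0,0,0.2,-0.015,0,0.05]
    - [0,0,0,0.25,-0.02,0,0.05]
    - [0,0,0,0.25,-0.02,0,0.05]
    - [0,0,0,0.25,-0.02,0,0.05]

```text
clock: 11.75
position: [0.5588, -0.1211, 0.1107]
ee_rot: [3.135, -0.206, -0.0]
force: [0.7, -0.4, -1.2]
width: 0.124
gripper_force: 50.0
```

Request:
drive_tool:
  targets:
    - [0,0,0,0.05,-0.007,0,0.05]
    - [0,0,0,0.1,-0.014,0,0.05]
    - [0,0,0,0.1,-0.014,0,0.05]

```text
clock: 12.05
position: [0.5629, -0.1214, 0.1106]
ee_rot: [-3.135, 0.205, 0.001]
force: [-0.3, 0.9, 0.6]
width: 0.129
gripper_force: 50.0
```

Request:
drive_tool:
  targets:
    - [0,0,0,0.05,-0.007,0,0.05]
    - [0,0,0,0.05,-0.007,0,0.05]

```text
clock: 12.25
position: [0.5646, -0.1217, 0.1105]
ee_rot: [-3.135, 0.205, 0.002]
force: [-3.5, 0.1, -0.3]
width: 0.128
gripper_force: 50.0
```

Request:
drive_tool:
  targets:
    - [0,0,0,0.05,-0.007,0,0.05]
    - [0,0,0,0.05,-0.007,0,0.05]

```text
clock: 12.45
position: [0.5665, -0.122, 0.1105]
ee_rot: [-3.135, 0.205, 0.002]
force: [-4.3, 1.6, -0.1]
width: 0.126
gripper_force: 50.0
```

Request:
drive_tool:
  targets:
    - [0,0,0,0.05,-0.007,0,0.05]
    - [0,0,0,0.05,-0.007,0,0.05]

```text
clock: 12.65
position: [0.5682, -0.1222, 0.1104]
ee_rot: [-3.135, 0.206, 0.003]
force: [-5.2, 1.3, -0.9]
width: 0.13
gripper_force: 50.0
```

Request:
drive_tool:
  targets:
    - [0,0,0,0.03,-0.004,0,0.05]
    - [0,0,0,0.03,-0.004,0,0.05]

```text
clock: 12.85
position: [0.5692, -0.1224, 0.1104]
ee_rot: [-3.134, 0.206, 0.003]
force: [-5.6, 1.5, 0.6]
width: 0.126
gripper_force: 50.0
```

Request:
drive_tool:
  targets:
    - [0,0,0,0.03,-0.004,0,0.05]
    - [0,0,0,0.03,-0.004,0,0.05]

```text
clock: 13.05
position: [0.57, -0.1225, 0.1102]
ee_rot: [-3.134, 0.206, 0.004]
force: [-6.5, 1.6, -0.6]
width: 0.128
gripper_force: 50.0
```

Request:
drive_tool:
  targets:
    - [0,0,0,0.03,-0.004,0,0.05]
    - [0,0,0,0.03,-0.004,0,0.05]

```text
clock: 13.25
position: [0.571, -0.1225, 0.1101]
ee_rot: [-3.134, 0.206, 0.005]
force: [-7.6, 1.4, -0.4]
width: 0.125
gripper_force: 50.0
```

Request:
drive_tool:
  targets:
    - [0,0,0,0.03,-0.004,0,0.05]
    - [0,0,0,0.03,-0.004,0,0.05]

```text
clock: 13.45
position: [0.5722, -0.1227, 0.1101]
ee_rot: [-3.134, 0.206, 0.005]
force: [-5.8, 2.0, -2.1]
width: 0.128
gripper_force: 50.0
```

Request:
drive_tool:
  targets:
    - [0,0,0,0.03,-0.004,0,0.05]
    - [0,0,0,0.03,-0.004,0,0.05]

```text
clock: 13.65
position: [0.5754, -0.1233, 0.1108]
ee_rot: [3.135, -0.206, 0.001]
force: [-2.5, 0.8, -1.8]
width: 0.126
gripper_force: 50.0
```

The force fell from 7.6 N to 2.5 N, and the pocket sits on the stud axis: it has snapped. Release.

Request:
drive_tool:
  targets:
    - [0,0,0,0,0,0,0.05]
    - [0,0,0,0,0,0,0.05]

```text
clock: 13.85
position: [0.5751, -0.1233, 0.1108]
ee_rot: [3.135, -0.206, 0.001]
force: [-1.5, 0.0, -0.7]
width: 0.125
gripper_force: 50.0
```

Request:
drive_tool:
  targets:
    - [0,0,0,0,0,0,0.3]
    - [0,0,0,0,0,0,0.4]
    - [0,0,0,0,0,0,0.4]
    - [0,0,0,0,0,0,0.4]
    - [0,0,0,0,0,0.2,0.4]

```text
clock: 14.35
position: [0.5744, -0.123, 0.1183]
ee_rot: [3.135, -0.206, -0.002]
force: [0.2, -0.5, -0.6]
width: 0.397
gripper_force: 0.0
```

Request:
drive_tool:
  targets:
    - [0,0,0,0,0,0.7,0.4]
    - [0,0,0,0,0,1.4,0.4]
    - [0,0,0,-0.8,0,1.8,0.4]
    - [0,0,0,-1.2,0,1.8,0.4]
    - [0,0,0,-1.2,0,1.8,0.4]

```text
clock: 14.85
position: [0.5254, -0.1236, 0.1918]
ee_rot: [-3.133, 0.208, -0.001]
force: [0.6, 0.2, 0.6]
width: 0.401
gripper_force: 0.0
```

```bash
python3 - <<'E'
from h import *
grab('wrist','w3');print(arm.observe()['position'])
a=cv2.imread('pics/w3.png');cv2.imwrite('pics/c4.png',cv2.resize(a[90:290,220:420],None,fx=3,fy=3,interpolation=cv2.INTER_CUBIC))
E
```

```text
[ 0.52675472 -0.12308676  0.19154321]
```

View pics/c4.png

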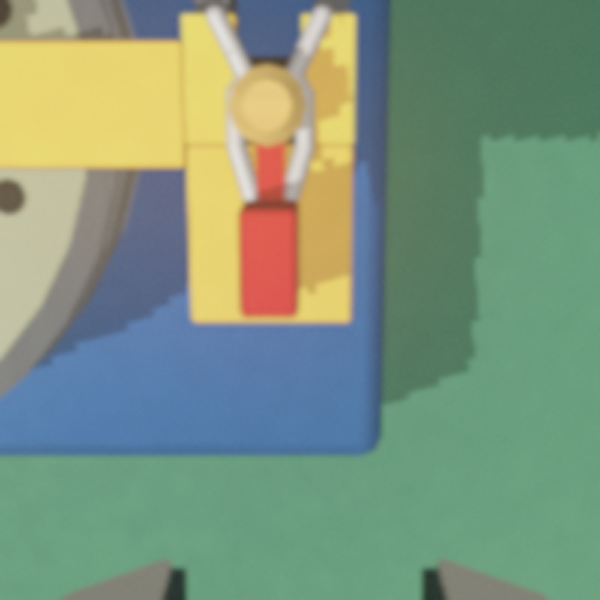

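The clip's legs straddle the neck under the brass head (crop 267,103). The tab lies flat on the plate at (269,262), and the bar is still shut. One numeric check before handing in.

```bash
python3 - <<'E'
from h import *
g=lambda x,y,z:ray('w3',(220+x/3-.3,90+y/3-.3),z)
S=g(267,103,.1195);a=g(270,209,.129);b=g(269,316,.129)
print(S,np.linalg.norm((S-(a+b)/2)[:2]),np.linalg.norm((a-b)[:2]))
l=g(0,103,.105)-g(180,103,.105);u=g(0,40,.105)-g(180,41,.105);print(np.degrees(np.arctan2(-u[1],-u[0])))
E
```

```text
[ 0.60374518 -0.12701197  0.1195    ] 0.030537044601854413 0.021305512915523465
-97.82701762202376
```

The tab-to-stud distance is 30.5 mm (31 nominal), the stud is back at rest, and the bar is at its shut heading.

```bash
python3 -c "
from cell import arm
print(arm.sign_off())"
```

```text
the job is handed in; nothing more can be done
None
```

The job is handed in: the bar is shut against its stop, the clip is snapped home on the stud (highest push force read about 8 N, well under the 16 N limit), the arm is clear, and I moved nothing else on the bench.

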